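# Shut the gas in the bench service box

## Task

The lab is closing: push the grey cover of the white service box all the way aside, to the right over the box's fixed roof, so that the valves lie open, then push the yellow gas lever round clockwise until it is fully shut, square across its pipe. Only push, with the fingertips or the outside of the fingers, never pinching the lever between them. Leave the cover open and the blue air lever as it is set, and do not shift or pick up the other things on the bench.

Things in the scene. Friction and masses are not known exactly. Their poses are not given: they have to be found in the camera images.
- box: White sheet-metal service box, fixed to the bench, 170 mm (x) by 520 mm (y). Origin: on the bench under the centre of its valve bay. Axes: x from the box's front to its back (away from the robot), y to the left along its length, z up. Left part (y -128 to +126 mm): open-topped valve bay; right part (y -130 to -390 mm): fixed roof, 77 mm high.
- bay (a point): Centre of the mouth of the valve bay, 76 mm above the bench; axes as the box. Inside the bay is 162 mm (x) by 254 mm (y), walls 4 mm thick. Runners along the box's front and back edges reach 96 mm above the bench. Two ball valves stand in the bay, levers' axes at x = +35, y = -65 and +45 mm from here; which is the gas varies. All but the levers stays below 58 mm.
- front (a point): Middle of the bay's front, 30 mm above the bench, on the front face. Brass hose nozzles stick out 37 mm from this face, and at the back pipes stick out 61 mm, both at 30 mm height in line with the two valves.
- cover (a joint): How far the grey cover is slid open, m: 0 = bay covered, 0.25 = at its stop over the fixed roof, bay uncovered. Flat cap 152 mm (x) by 262 mm (y), underside 78 and top 98 mm above the bench; it only slides along the box, opening towards the box's -y (right). It takes 3 to 5 N and stays where it is left. Starts 0 to 0.03.
- cover_end (a point): Centre of the outer face of the cover's left end, a black rubber strip 152 mm wide and 20 mm high, its centre 88 mm above the bench. It moves with the cover; axes as the box. Pushing this face towards -y slides the cover open.
- gas_lever (a joint): Angle of the yellow gas lever, rad: 0 = fully open (along its pipe, pointing to the box's front, -x), 1.571 = shut against its stop (across its pipe, pointing to the box's left, +y). It grows clockwise seen from above. Starts 0 to 0.45. Vertical axis; takes about 0.3 N m (7 N at 42 mm from the axis) and stays where it is left.
- gas_pivot (a point): Point on the vertical axis of the yellow lever, at mid-height of its handle, 63 mm above the bench. It turns with the lever: the lever points along this point's -x axis. A nut on the axis reaches 70 mm above the bench.
- gas_tip (a point): Tip of the yellow lever, 67 mm from its axis, 63 mm above the bench; axes as gas_pivot. The yellow handle reaches from 17 to 67 mm from the axis, is 18 mm wide (flanks 9 mm off its centre line) and lies between 56 and 70 mm above the bench. It is shut by pushing the flank on its -y side.
- air_tip (a point): Tip of the blue compressed-air lever, same size and height as the yellow one, 67 mm from its axis. It starts open or nearly so (0 to 0.25 rad, turning the same way) and must stay as it is.
- cast_stone: Bystander, loose: sand-coloured stone dental cast with teeth, about 65 x 66 x 32 mm. Origin: centre of its underside.
- cast_white: Bystander, loose: white plaster dental cast with teeth, about 65 x 66 x 32 mm. Origin: centre of its underside.
- liquid_bottle: Bystander, loose: brown glass bottle with black cap, 56 mm across, 115 mm tall. Origin: centre of its underside.
- mixing_bowl: Bystander, loose: green mixing bowl, 110 mm across, 60 mm tall. Origin: centre of its underside.
- cup: Bystander, loose: white plastic cup, 68 mm across, 85 mm tall. Origin: centre of its underside.
- wax_knife: Bystander, loose: wax knife with wooden handle lying flat, 155 mm long, 13 mm thick. Origin: centre of its underside.
- water_bottle: Bystander, loose: clear bottle with blue cap, 60 mm across, 150 mm tall. Origin: centre of its underside.

How it is judged:
By the outcome, as a careful person would: the job done as asked, in the order asked, and still so for the second after the job is handed in, with the robot touching nothing.
It also fails if it takes over 51 s, if anything falls off the work surface, if the arm or the gripper's body presses on something with over 40 N, if the wrist force passes 120 N, or if a joint passes its speed limit or range.

## Robot

A 6-joint arm with a two-finger parallel gripper is mounted at the origin on the work surface. World frame = base frame: x ahead of the robot, y to its left, z up, the work surface at z = 0. Lengths are in m, angles in rad, forces in N, time in s.
With the tool pointing down it reaches from about 0.3 to 0.875 m from the base axis. Payload 6.4 kg.
Tool frame: the origin (TCP) lies at the very end of the fingers, on their centre line; the grasp point (between the pads) lies 19 mm behind it (ctrl.tcp_to_grasp is the distance from the TCP to the grasp point, in m); z points along the fingers, y is the direction in which the jaws open and shut (so a half turn about z gives the same grasp; the last joint's range is limited). The gripper opens to 85 mm and grips with 20 to 120 N. Pads are 22 mm wide; open, the fingers measure 114 mm over their backs; the gripper's body (76 mm by 85 mm) begins 54 mm behind the grasp point. The pads swing forward as they close: fully open they stand 13 mm farther back than shut.
Start: joints at [-1.412, 0.181, 1.607, -0, 1.354, -0.206], TCP at [0.205, -0.537, 0.231] pointing down, gripper open.
Joint ranges: [-2.99, 2.99], [-0.89, 2.07], [0.3, 2.58], [-1.14, 4.28], [0, 2.63], [-3.12, 3.12]. Speed limits (rad/s): [2.57, 2.57, 3.01, 3.14, 3.14, 3.14].

## Interface

Orientations are given as a unit quaternion [w, x, y, z].
In Python, from bench import ctrl gives the robot as it stands. The module is installed in compiled form; this text tells all that it offers.
- The arm moves only by the tool drive_tool, never from a script. Its argument "deltas" is a list of rows, each an object with "slide": the shift along the tool's x, y, z as a fraction of full scale, a list of three; "delta_rot": the turn, a rotation vector about the tool's x, y, z as a fraction of full scale, a list of three; "hand": the opening, from 0 (shut) to 1 (fully open). In form: [{"slide": [tx, ty, tz], "delta_rot": [wx, wy, wz], "hand": hand}, ...]. A call has exactly 5 rows; each row shifts and turns the commanded pose from where the row before left it, along the tool's axes as they then stand; what a row does not reach is not made up. Full scale, the value 1, is 50 mm for a shift and 180 degrees for a turn. A row lasts 1/8 s, in which the tool goes at most 62.5 mm and 10.7 degrees, less where a joint would pass 70% of its speed; a pose out of reach is approached as far as the arm can. A call with a number of a shift or a turn outside -1 to 1 is refused whole. A call with a gripper value outside its range is refused whole. The fingers move at their own pace and stop on an object; the grip force is fixed at half the most. Time passes only in rows, so rows that do not move let the fingers close, or fill a call up. It gives the time, the measured TCP pose, the force and the opening at its end, in the units of the state.
- ctrl.get_obs(): the state, without advancing time (a new reading comes with each control period).
- ctrl.camera(name): name is "scene" or "top" or "wrist"; returns a dict with "frame" (480x640x3 uint8, red, green, blue), "mtx" (3x3 intrinsics, pixels), "R" (3x3) and "t" (3): a world point X has camera coordinates R X + t. Camera axes: x right, y down, z forward; pixel columns grow to the right and rows downward; lengths in m; the calibration is good to about 2 mm. A picture is of the moment at which its call begins. There is no depth.
- ctrl.hand_in(): hands the job in, once; it reports no verdict.
The state is a dict: "time_s": time; "q": joint angles; "dq": joint speeds; "joint_efforts": joint torques, N m; "eef_pos": TCP position; "eef_rot": TCP orientation; "wrist_force": force on the tool from outside, world axes, zero at the start; "torque": the same for the moment, N m; "opening": opening from 0.0 (shut) to 1.0 (fully open).
Only numpy, scipy, OpenCV 4.12 (cv2) and the standard library are available. Lean on these libraries where they do the work, as an engineer would, in place of code of your own. Each camera call takes 0.05 s, during which the arm holds its last target.

## Working session

There is one attempt and no reset: what is moved stays moved. The work goes in short steps, Python scripts to look and compute and a tool call to move; the robot and the scene stay as the last step left them, time stands still between calls to the robot, and variables do not carry over. Pictures are saved under pics/ and viewed, and the job is handed in when it is done.

Besides the shell and the picture viewer there is one more tool, called after "Call:" as name([rows], argument=value, ...), one row to a line, values as JSON. drive_tool: Moves the arm, as the interface text tells. Its arguments: {"type":"object","properties":{"deltas":{"type":"array","items":{"type":"object","properties":{"slide":{"type":"array","items":{"type":"number"}},"delta_rot":{"type":"array","items":{"type":"number"}},"hand":{"type":"number"}}}}},"required":["deltas"]}

```bash
mkdir -p pics
python3 - <<'E'
from bench import ctrl
import cv2,pickle
o=ctrl.get_obs();print(o)
d={}
for n in ("scene","top","wrist"):
    c=ctrl.camera(n);d[n]=c
    cv2.imwrite(f"pics/{n}0.png",c["frame"][:,:,::-1])
    print(n,c["mtx"].tolist(),c["R"].tolist(),c["t"].tolist())
pickle.dump(d,open("c0.pkl","wb"))
E
```

```text
{'time_s': 0.0, 'q': array([-1.41229167e+00,  1.81532403e-01,  1.60802533e+00, -7.66686379e-06,
        1.35378149e+00, -2.06302669e-01]), 'dq': array([-1.05274091e-03,  1.75257949e-04, -1.36992852e-03,  1.16485127e-03,
       -2.54442872e-04, -1.00262242e-06]), 'joint_efforts': array([-7.97948833e-04, -4.44870222e+01, -3.51335192e+01, -3.97618742e-04,
        9.09355731e-03,  5.02036855e-06]), 'eef_pos': array([ 0.20506544, -0.53659563,  0.23038063]), 'eef_rot': array([-8.73122203e-04,  9.83409999e-01,  1.81394628e-01,  1.71268635e-05]), 'wrist_force': array([ 0.37654798,  0.54223116, -0.31477923]), 'torque': array([ 0.00260948, -0.03017997, -0.04283218]), 'opening': 1.0007498117297544}
scene [[570.5610519953676, 0.0, 329.86632552230253], [0.0, 570.5610519953676, 243.67351887394886], [0.0, 0.0, 1.0]] [[-0.7925728297764044, 0.6097294309917465, 0.007637439538464048], [0.463852724021148, 0.610986686836806, -0.6415106537902108], [-0.3958142997901711, -0.5049012670717554, -0.7670761048233434]] [0.42402124548891346, -0.28458406054909635, 1.602283395804009]
top [[441.2432851557479, 0.0, 323.00919585990755], [0.0, 441.2432851557479, 241.3906516382423], [0.0, 0.0, 1.0]] [[0.014326320866360761, -0.9997560622082804, 0.01680989613968357], [-0.9875346616562455, -0.016782655454038113, -0.15650442327102332], [0.15674836062274675, -0.014358222511993616, -0.9875341983386586]] [0.05836718441897436, 0.5912284630116268, 1.0581150754035848]
wrist [[390.2732185181065, 0.0, 317.56558147362665], [0.0, 390.2732185181065, 232.08188570749516], [0.0, 0.0, 1.0]] [[0.3558729036351003, -0.9345336658575853, -0.0011418568691657078], [-0.8942555886857317, -0.34088924343136734, 0.29000252725990006], [-0.27140637163239495, -0.10218292955076715, -0.9570251983860012]] [-0.573632403127136, -0.03783918749836561, 0.3790333366210742]
```

View pics/top0.png

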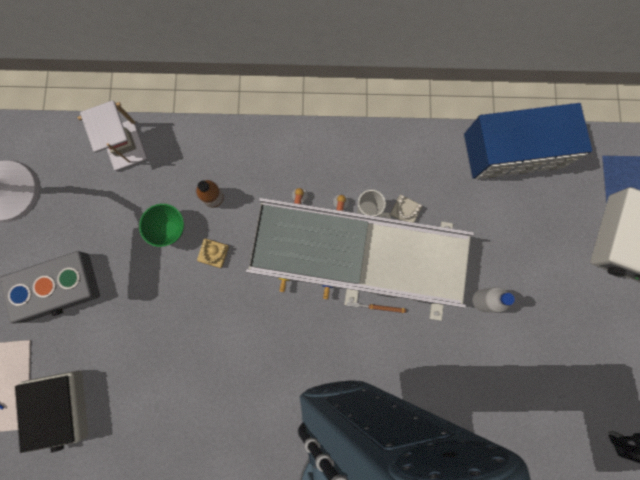

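View pics/scene0.png

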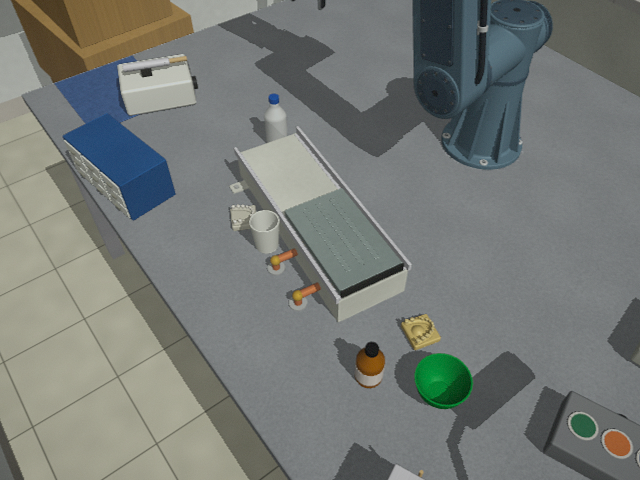

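The top view shows the box around (250–472, 200–305), turned slightly, with its left end at column ~250. The stone cast is at (212,253), left of the cover's end. I'll enlarge it.

Run:
```python
import cv2
a=cv2.imread("pics/top0.png")
cv2.imwrite("pics/tA.png",cv2.resize(a[180:320,180:380],None,fx=4,fy=4,interpolation=cv2.INTER_CUBIC))
cv2.imwrite("pics/tB.png",cv2.resize(a[180:320,340:540],None,fx=4,fy=4,interpolation=cv2.INTER_CUBIC))
b=cv2.imread("pics/scene0.png")
cv2.imwrite("pics/sA.png",cv2.resize(b[120:320,220:420],None,fx=3,fy=3,interpolation=cv2.INTER_CUBIC))
```

```text
(no output)
```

View pics/tA.png

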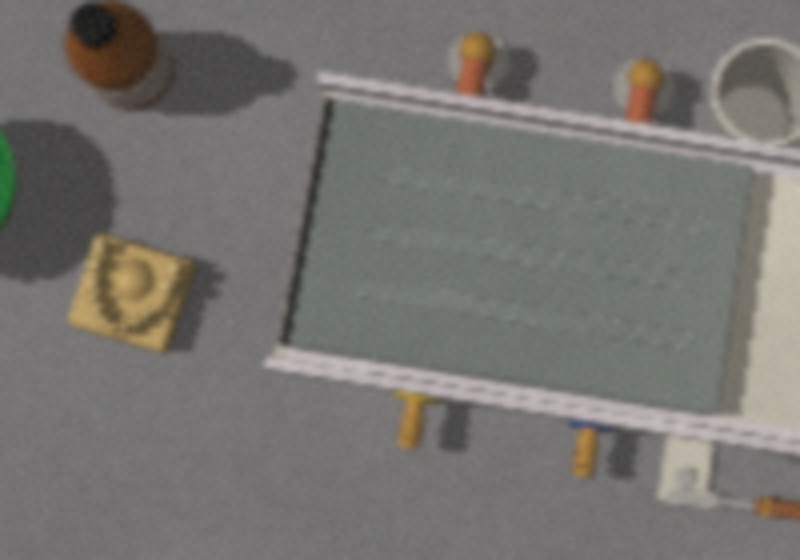

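View pics/tB.png

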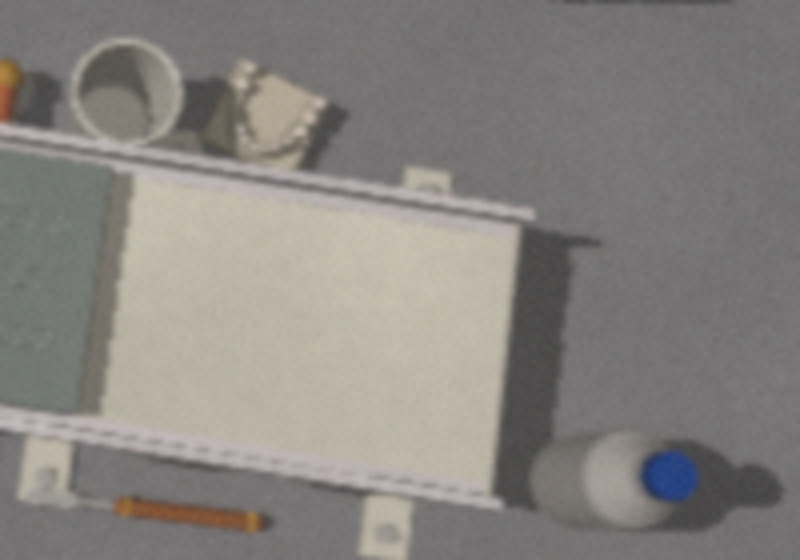

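View pics/sA.png

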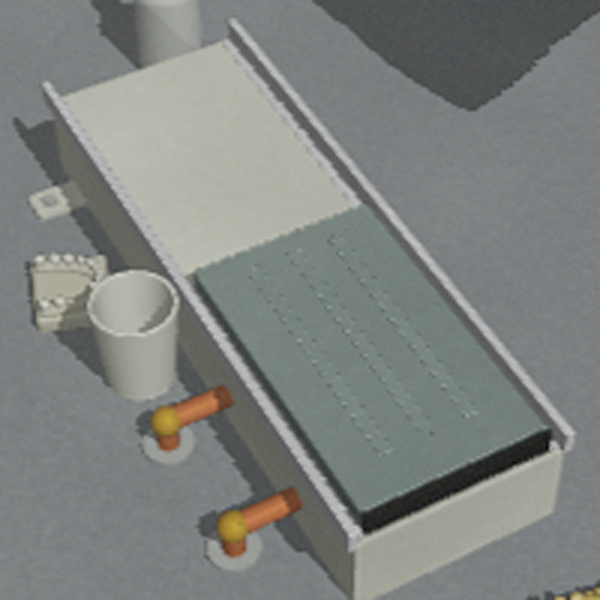

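```bash
cat > h.py <<'E'
import numpy as np,pickle
def px2w(c,uv,z):
    d=np.linalg.solve(c["mtx"],[uv[0],uv[1],1.]);R=c["R"];t=c["t"]
    o=-R.T@t;v=R.T@d
    return o+v*(z-o[2])/v[2]
def w2px(c,X):
    p=c["mtx"]@(c["R"]@np.asarray(X,float)+c["t"]);return p[:2]/p[2]
E
python3 - <<'E'
from h import *
from scipy.optimize import least_squares
d=pickle.load(open("c0.pkl","rb"));T=d["top"];S=d["scene"]
# box-frame pts (runner outer corners z .096)
P={'BL':(.085,.13,.096),'FL':(-.085,.13,.096),'BR':(.085,-.39,.096),'FR':(-.085,-.39,.096)}
top={'BL':(318/4+180,73/4+180),'FL':(264/4+180,364/4+180),'BR':(535/4+340,212/4+180),'FR':(503/4+340,507/4+180)}
sc={'BL':(355/3+220,545/3+120),'FL':(572/3+220,442/3+120),'BR':(44/3+220,84/3+120),'FR':(233/3+220,20/3+120)}
for k in P: print(k,px2w(T,top[k],.096).round(4),px2w(S,sc[k],.096).round(4))
def W(p,b):
    c,s=np.cos(p[2]),np.sin(p[2]);return np.array([p[0]+c*b[0]-s*b[1],p[1]+s*b[0]+c*b[1],b[2]])
for obs in ((T,top),),((S,sc),),((T,top),(S,sc)):
    f=lambda p:np.concatenate([w2px(c,W(p,P[k]))-m[k] for c,m in obs for k in P])
    r=least_squares(f,[.6,0,-.1]);print(r.x.round(4),r.fun.round(1))
p=r.x;np.save("box.npy",p)
for uvl in ((330,100),(285,343)): # cover end top edge
    X=px2w(T,(uvl[0]/4+180,uvl[1]/4+180),.098);c,s=np.cos(p[2]),np.sin(p[2]);v=X[:2]-p[:2];print('cover end',c*v[0]+s*v[1],-s*v[0]+c*v[1])
for uvl in ((548,430),(365,512)): # 
    X=px2w(S,(uvl[0]/3+220,uvl[1]/3+120),.098);v=X[:2]-p[:2];print('cover end',c*v[0]+s*v[1],-s*v[0]+c*v[1])
for n,uv,z in(('stone',(210,252),.02),('bowl',(161,225),.06),('brown',(203,187),.115)):print(n,px2w(T,uv,z))
E
```

```text
BL [0.6854 0.2235 0.096 ] [0.692  0.2306 0.096 ]
FL [0.5086 0.2487 0.096 ] [0.5181 0.2544 0.096 ]
BR [ 0.609  -0.2945  0.096 ] [ 0.6129 -0.2922  0.096 ]
FR [ 0.4328 -0.2687  0.096 ] [ 0.4376 -0.2656  0.096 ]
[ 0.5775  0.1059 -0.1457] [ 0.5  2.   0.9 -1.6 -0.8  1.6 -0.5 -1.7]
[ 0.5854  0.1121 -0.1488] [ 0.5 -1.7 -1.3  0.2  1.7  1.  -0.8  1.8]
[ 0.581   0.1081 -0.1484] [-0.3  0.4 -0.1 -3.2 -1.8  0.6 -1.6 -2.8  1.  -4.1 -1.  -2.   2.3 -0.5
 -0.4  0.3]
cover end 0.07043098561477235 0.11906103505478124
cover end -0.07833671617208547 0.11825143009014312
cover end -0.07404029242010399 0.11966446095131797
cover end 0.07324523674950104 0.11875462803886858
stone [0.56220115 0.35405308 0.02      ]
bowl [0.62220903 0.46849171 0.06      ]
brown [0.70548107 0.35607793 0.115     ]
```

Gas is the left valve: its nozzle has a yellow collar at crop (410,395), and the blue one is on the right. The top and scene fits of the box disagree by about 8 mm, so I'll check with the wrist camera from nearer. Next I'll plan the transit to the cover's left end.

```bash
cat >> h.py <<'E'
from scipy.spatial.transform import Rotation as Ro
import json
def pose():
    from bench import ctrl
    o=ctrl.get_obs();q=o["eef_rot"];r=Ro.from_quat([q[1],q[2],q[3],q[0]])
    return np.array(o["eef_pos"]),r,o
def down(psi):
    return Ro.from_matrix(np.array([[np.cos(psi),np.sin(psi),0],[np.sin(psi),-np.cos(psi),0],[0,0,-1.]]))
def plan(p,r,wps,hand=0):
    """wps: list of (xyz,psi,n)"""
    rows=[]
    for x,psi,n in wps:
        p0=p.copy();d=(r.inv()*down(psi)).as_rotvec();r0=r
        for i in range(1,n+1):
            tp=p0+(np.array(x)-p0)*i/n;tr=r0*Ro.from_rotvec(d*i/n)
            s=np.round(r.inv().apply(tp-p)/.05,2);w=np.round((r.inv()*tr).as_rotvec()/np.pi,3)
            rows.append((s+0.,w+0.));
            p=p+r.apply(s*.05);r=r*Ro.from_rotvec(w*np.pi)
    for i,(s,w) in enumerate(rows):print(i,s.tolist(),w.tolist())
    return p,r
def B(p,b):
    c,s=np.cos(p[2]),np.sin(p[2]);return np.array([p[0]+c*b[0]-s*b[1],p[1]+s*b[0]+c*b[1],b[2]])
def inB(p,X):
    c,s=np.cos(p[2]),np.sin(p[2]);v=np.array(X[:2])-p[:2];return np.array([c*v[0]+s*v[1],-s*v[0]+c*v[1],X[2]])
E
python3 - <<'E'
from h import *
b=np.load("box.npy");p,r,o=pose()
plan(p,r,[(B(b,(0,.17,.22)),np.pi/2+b[2],20)])
E
```

```text
0 [0.66, -0.62, 0.01] [0.0, 0.0, -0.017]
1 [0.7, -0.58, 0.01] [0.0, 0.0, -0.017]
2 [0.73, -0.54, 0.01] [0.0, 0.0, -0.016]
3 [0.75, -0.5, 0.02] [0.0, 0.0, -0.017]
4 [0.78, -0.47, 0.01] [0.0, 0.0, -0.017]
5 [0.8, -0.42, 0.01] [0.0, 0.0, -0.017]
6 [0.83, -0.38, 0.01] [0.0, 0.0, -0.017]
7 [0.84, -0.33, 0.01] [0.0, 0.0, -0.017]
8 [0.86, -0.29, 0.01] [0.0, 0.0, -0.016]
9 [0.87, -0.24, 0.02] [0.0, 0.0, -0.017]
10 [0.89, -0.2, 0.01] [0.0, 0.0, -0.017]
11 [0.89, -0.15, 0.01] [0.0, 0.0, -0.017]
12 [0.9, -0.1, 0.01] [0.0, 0.0, -0.017]
13 [0.91, -0.06, 0.01] [0.0, 0.0, -0.017]
14 [0.9, -0.01, 0.01] [0.0, 0.0, -0.016]
15 [0.91, 0.04, 0.02] [0.0, 0.0, -0.017]
16 [0.9, 0.09, 0.01] [0.0, 0.0, -0.017]
17 [0.9, 0.14, 0.01] [0.0, 0.0, -0.017]
18 [0.88, 0.18, 0.01] [0.0, 0.0, -0.017]
19 [0.88, 0.23, 0.01] [0.0, 0.0, -0.017]
```

Call:
drive_tool([
  {"slide": [0.66,-0.62,0],"delta_rot": [0,0,-0.017],"hand": 0},
  {"slide": [0.7,-0.58,0],"delta_rot": [0,0,-0.017],"hand": 0},
  {"slide": [0.73,-0.54,0],"delta_rot": [0,0,-0.016],"hand": 0},
  {"slide": [0.75,-0.5,0],"delta_rot": [0,0,-0.017],"hand": 0},
  {"slide": [0.78,-0.47,0],"delta_rot": [0,0,-0.017],"hand": 0},
])

```text
time_s: 0.78
eef_pos: [0.3058, -0.3323, 0.2311]
eef_rot: [-0.0, 0.951, 0.31, 0.0]
wrist_force: [0.2, -0.2, 0.4]
opening: -0.004
```

Call:
drive_tool([
  {"slide": [0.8,-0.42,0],"delta_rot": [0,0,-0.017],"hand": 0},
  {"slide": [0.83,-0.38,0],"delta_rot": [0,0,-0.017],"hand": 0},
  {"slide": [0.84,-0.33,0],"delta_rot": [0,0,-0.017],"hand": 0},
  {"slide": [0.86,-0.29,0],"delta_rot": [0,0,-0.016],"hand": 0},
  {"slide": [0.87,-0.24,0],"delta_rot": [0,0,-0.017],"hand": 0},
])

```text
time_s: 1.4
eef_pos: [0.4062, -0.1294, 0.2313]
eef_rot: [0.0, 0.902, 0.432, 0.0]
wrist_force: [-0.3, -0.2, -0.1]
opening: -0.001
```

Call:
drive_tool([
  {"slide": [0.89,-0.2,0],"delta_rot": [0,0,-0.017],"hand": 0},
  {"slide": [0.89,-0.15,0],"delta_rot": [0,0,-0.017],"hand": 0},
  {"slide": [0.9,-0.1,0],"delta_rot": [0,0,-0.017],"hand": 0},
  {"slide": [0.91,-0.06,0],"delta_rot": [0,0,-0.017],"hand": 0},
  {"slide": [0.9,-0.01,0],"delta_rot": [0,0,-0.016],"hand": 0},
])

```text
time_s: 2.02
eef_pos: [0.506, 0.0741, 0.2311]
eef_rot: [-0.0, 0.837, 0.547, -0.0]
wrist_force: [0.1, -0.8, 0.2]
opening: 0.003
```

Call:
drive_tool([
  {"slide": [0.91,0.04,0],"delta_rot": [0,0,-0.017],"hand": 0},
  {"slide": [0.9,0.09,0],"delta_rot": [0,0,-0.017],"hand": 0},
  {"slide": [0.9,0.14,0],"delta_rot": [0,0,-0.017],"hand": 0},
  {"slide": [0.88,0.18,0],"delta_rot": [0,0,-0.017],"hand": 0},
  {"slide": [0.88,0.23,0],"delta_rot": [0,0,-0.017],"hand": 0},
])

```text
time_s: 2.65
eef_pos: [0.6063, 0.2772, 0.2308]
eef_rot: [-0.0, 0.757, 0.654, -0.0]
wrist_force: [0.3, -0.9, 0.9]
opening: 0.002
```

Run:
```python
from h import *
from bench import ctrl
import cv2
b=np.load("box.npy");p,r,o=pose();print(o["time_s"],p,inB(b,p),r.as_matrix().round(3).tolist(),o["q"].round(2),o["wrist_force"],o["opening"])
d={}
for n in ("wrist","top"):
    c=ctrl.camera(n);d[n]=c
    cv2.imwrite(f"pics/{n}1.png",c["frame"][:,:,::-1])
pickle.dump(d,open("c1.pkl","wb"))
```

```text
2.65 [0.60634413 0.27721831 0.23080552] [4.33939534e-05 1.71030591e-01 2.30805521e-01] [[0.145, 0.989, -0.001], [0.989, -0.145, -0.0], [-0.0, -0.001, -1.0]] [ 0.25  0.38  1.36 -0.    1.4   0.4 ] [ 0.3184441  -0.86167679  0.88681313] 0.001508900125820645
```

View pics/wrist1.png

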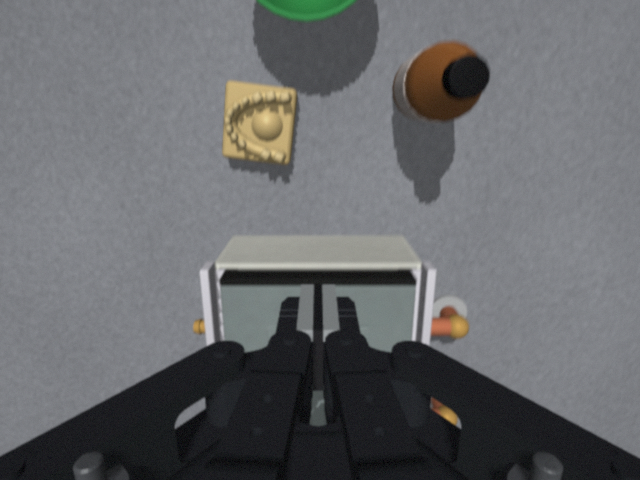

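The wrist view shows the left end of the box: runner ends at about (209,265) and (431,264), the base of the end wall at (235,237)–(405,236), and the rubber strip's top edge at row ~284. Now to compute positions.

Run:
```python
from h import *
import cv2
d=pickle.load(open("c1.pkl","rb"));c=d["wrist"];b=np.load("box.npy")
f=cv2.imread("pics/wrist1.png")[220:345,180:480]
cv2.imwrite("pics/wc1.png",cv2.resize(f,None,fx=2.6,fy=2.6,interpolation=cv2.INTER_CUBIC))
for n,uv,z in(("FLout",(202,265),.096),("BLout",(436,264),.096),("FLin",(216,265),.096),("BLin",(423,264),.096),("endwallTopL",(218,269),.076),("endwallTopR",(420,268),.076),("wallbaseL",(235,237),0),("wallbaseR",(405,236),0),("strip topL",(222,284),.098),("strip topR",(418,284),.098),("tip?",(317,290),.231)):
    X=px2w(c,uv,z);print(n,X.round(4),inB(b,X).round(4))
print("tcp px",w2px(c,pose()[0]))
```

```text
FLout [0.5127 0.2542 0.096 ] [-0.0892  0.1344  0.096 ]
BLout [0.6892 0.229  0.096 ] [0.0891 0.1356 0.096 ]
FLin [0.5232 0.2526 0.096 ] [-0.0785  0.1344  0.096 ]
BLin [0.6794 0.2304 0.096 ] [0.0792 0.1356 0.096 ]
endwallTopL [0.5174 0.2418 0.076 ] [-0.0827  0.1229  0.076 ]
endwallTopR [0.6813 0.2186 0.076 ] [0.0828 0.1242 0.076 ]
wallbaseL [0.5166 0.2454 0.    ] [-0.084   0.1263  0.    ]
wallbaseR [0.6855 0.2216 0.    ] [0.0866 0.1277 0.    ]
strip topL [0.525  0.2373 0.098 ] [-0.0745  0.1195  0.098 ]
strip topR [0.674  0.2154 0.098 ] [0.0761 0.1199 0.098 ]
tip? [0.606 0.284 0.231] [-0.0013  0.1777  0.231 ]
tcp px [319.68074553 298.88172853]
```

View pics/wc1.png

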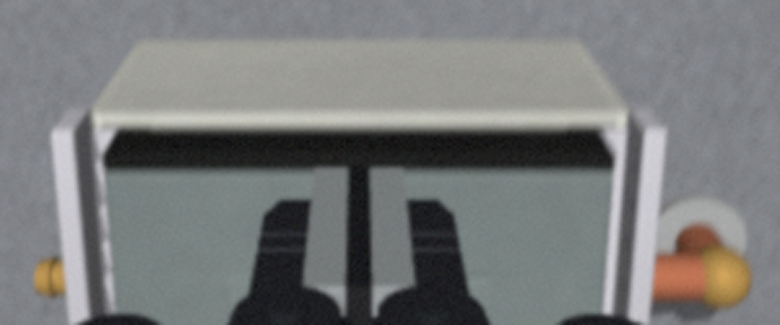

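Wrist measurements match the combined fit within 2 mm, with the strip face at box y = +0.1195. I'll lower just outside it, 1.5 cm clear.

Call:
drive_tool([
  {"slide": [-0.1,0,0.74],"delta_rot": [0,0,0],"hand": 0},
  {"slide": [-0.1,0,0.74],"delta_rot": [0,0,0],"hand": 0},
  {"slide": [-0.1,0,0.74],"delta_rot": [0,0,0],"hand": 0},
  {"slide": [-0.1,0,0.74],"delta_rot": [0,0,0],"hand": 0},
  {"slide": [0,0,0],"delta_rot": [0,0,0],"hand": 0},
])

```text
time_s: 3.38
eef_pos: [0.5999, 0.2546, 0.0795]
eef_rot: [-0.002, 0.758, 0.653, -0.004]
wrist_force: [0.4, -0.2, 1.0]
opening: 0.002
```

Call:
drive_tool([
  {"slide": [-0.2,0,0],"delta_rot": [0,0,0],"hand": 0},
  {"slide": [-0.2,0,0],"delta_rot": [0,0,0],"hand": 0},
  {"slide": [-0.2,0,0],"delta_rot": [0,0,0],"hand": 0},
  {"slide": [-0.2,0,0],"delta_rot": [0,0,0],"hand": 0},
  {"slide": [0,0,0],"delta_rot": [0,0,0],"hand": 0},
])

```text
time_s: 4.0
eef_pos: [0.5971, 0.2152, 0.0836]
eef_rot: [0.0, 0.758, 0.653, -0.0]
wrist_force: [-0.5, -0.2, -0.9]
opening: -0.004
```

Run:
```python
from h import *
from bench import ctrl
import cv2
b=np.load("box.npy");p,r,o=pose();print(o["time_s"],inB(b,p),o["wrist_force"])
for n in ("scene","top"):
    c=ctrl.camera(n)
    cv2.imwrite(f"pics/{n}2.png",cv2.resize(c["frame"][120:340,200:440,::-1],None,fx=2.6,fy=2.6))
```

```text
4.0 [7.91679184e-05 1.08376502e-01 8.35671643e-02] [-0.46721222 -0.1629757  -0.85102094]
```

View pics/scene2.png

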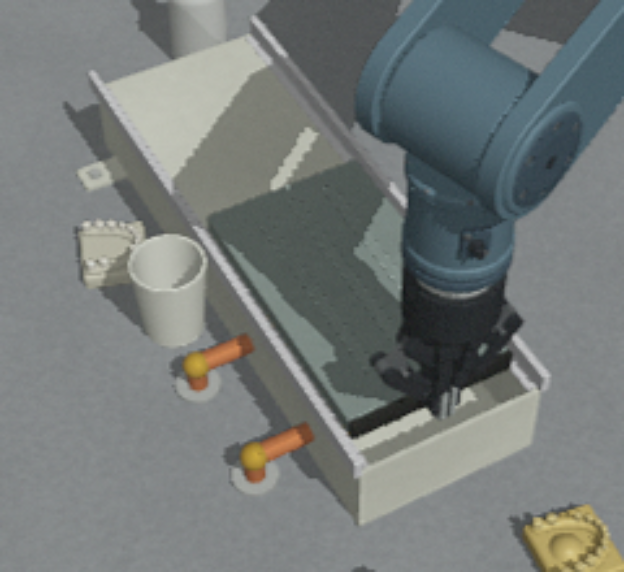

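The cover moved with the fingertip on its strip (tip at about (450,405)). Keep pushing.

Call:
drive_tool([
  {"slide": [-0.4,0,0],"delta_rot": [0,0,0],"hand": 0},
  {"slide": [-0.4,0,0],"delta_rot": [0,0,0],"hand": 0},
  {"slide": [-0.4,0,0],"delta_rot": [0,0,0],"hand": 0},
  {"slide": [-0.4,0,0],"delta_rot": [0,0,0],"hand": 0},
  {"slide": [-0.4,0,0],"delta_rot": [0,0,0],"hand": 0},
])

```text
time_s: 4.72
eef_pos: [0.582, 0.1161, 0.083]
eef_rot: [-0.0, 0.757, 0.653, -0.0]
wrist_force: [-0.0, 4.0, -0.8]
opening: -0.001
```

Call:
drive_tool([
  {"slide": [-0.4,0,0],"delta_rot": [0,0,0],"hand": 0},
  {"slide": [-0.4,0,0],"delta_rot": [0,0,0],"hand": 0},
  {"slide": [-0.4,0,0],"delta_rot": [0,0,0],"hand": 0},
  {"slide": [-0.3,0,0],"delta_rot": [0,0,0],"hand": 0},
  {"slide": [-0.2,0,0],"delta_rot": [0,0,0],"hand": 0},
])

```text
time_s: 5.35
eef_pos: [0.5698, 0.0325, 0.0831]
eef_rot: [-0.0, 0.757, 0.653, -0.0]
wrist_force: [0.2, 4.3, -2.1]
opening: -0.001
```

Run:
```python
from h import *
b=np.load("box.npy");p,r,o=pose();print(o["time_s"],inB(b,p),o["wrist_force"])
```

```text
5.35 [ 3.95152070e-05 -7.64406914e-02  8.31480791e-02] [ 0.24188831  4.30316902 -2.10349016]
```

Call:
drive_tool([
  {"slide": [-0.15,0,0],"delta_rot": [0,0,0],"hand": 0},
  {"slide": [-0.15,0,0],"delta_rot": [0,0,0],"hand": 0},
  {"slide": [-0.1,0,0],"delta_rot": [0,0,0],"hand": 0},
  {"slide": [-0.06,0,0],"delta_rot": [0,0,0],"hand": 0},
  {"slide": [-0.04,0,0],"delta_rot": [0,0,0],"hand": 0},
])

```text
time_s: 5.98
eef_pos: [0.5663, 0.0088, 0.0833]
eef_rot: [-0.0, 0.757, 0.653, -0.0]
wrist_force: [-0.9, 2.8, -1.9]
opening: 0.001
```

Call:
drive_tool([
  {"slide": [-0.04,0,0],"delta_rot": [0,0,0],"hand": 0},
  {"slide": [-0.04,0,0],"delta_rot": [0,0,0],"hand": 0},
  {"slide": [-0.02,0,0],"delta_rot": [0,0,0],"hand": 0},
  {"slide": [-0.02,0,0],"delta_rot": [0,0,0],"hand": 0},
  {"slide": [0,0,0],"delta_rot": [0,0,0],"hand": 0},
])

```text
time_s: 6.6
eef_pos: [0.5655, 0.0027, 0.0834]
eef_rot: [0.0, 0.757, 0.653, -0.0]
wrist_force: [-0.8, 2.1, -2.2]
opening: -0.001
```

Run:
```python
from h import *
b=np.load("box.npy");p,r,o=pose();print(o["time_s"],inB(b,p),o["wrist_force"])
```

```text
6.6 [ 0.00027497 -0.10650245  0.08335738] [-0.81843849  2.07410734 -2.16358211]
```

Near the expected stop (-0.108). I'll go on in small steps and watch for the force to rise.

Call:
drive_tool([
  {"slide": [-0.04,0,0],"delta_rot": [0,0,0],"hand": 0},
  {"slide": [-0.04,0,0],"delta_rot": [0,0,0],"hand": 0},
  {"slide": [-0.02,0,0],"delta_rot": [0,0,0],"hand": 0},
  {"slide": [0,0,0],"delta_rot": [0,0,0],"hand": 0},
  {"slide": [0,0,0],"delta_rot": [0,0,0],"hand": 0},
])

```text
time_s: 7.22
eef_pos: [0.5652, 0.0002, 0.0834]
eef_rot: [-0.001, 0.757, 0.653, 0.002]
wrist_force: [2.1, 11.7, -0.9]
opening: -0.001
```

Force rose to 11.7 N with the motion stalled at box y = -0.109, so the cover is at its stop. Back off, lift and look.

Call:
drive_tool([
  {"slide": [0.3,0,0],"delta_rot": [0,0,0],"hand": 0},
  {"slide": [0.1,0,-0.6],"delta_rot": [0,0,0],"hand": 0},
  {"slide": [0,0,-0.9],"delta_rot": [0,0,0],"hand": 0},
  {"slide": [0,0,-0.9],"delta_rot": [0,0,0],"hand": 0},
  {"slide": [0,0,0],"delta_rot": [0,0,0],"hand": 0},
])

```text
time_s: 7.85
eef_pos: [0.571, 0.0169, 0.2086]
eef_rot: [0.004, 0.757, 0.653, 0.003]
wrist_force: [0.1, 0.5, -0.6]
opening: 0.001
```

Run:
```python
from h import *
from bench import ctrl
import cv2
b=np.load("box.npy");p,r,o=pose();print(o["time_s"],inB(b,p),o["wrist_force"])
d={}
for n in ("wrist","scene","top"):
    c=ctrl.camera(n);d[n]=c
    cv2.imwrite(f"pics/{n}3.png",c["frame"][:,:,::-1])
pickle.dump(d,open("c3.pkl","wb"))
cv2.imwrite("pics/sc3.png",cv2.resize(d["scene"]["frame"][120:340,200:440,::-1],None,fx=2.6,fy=2.6))
```

```text
7.85 [ 0.00359866 -0.09167278  0.20855122] [ 0.11992484  0.45536597 -0.58856544]
```

View pics/wrist3.png

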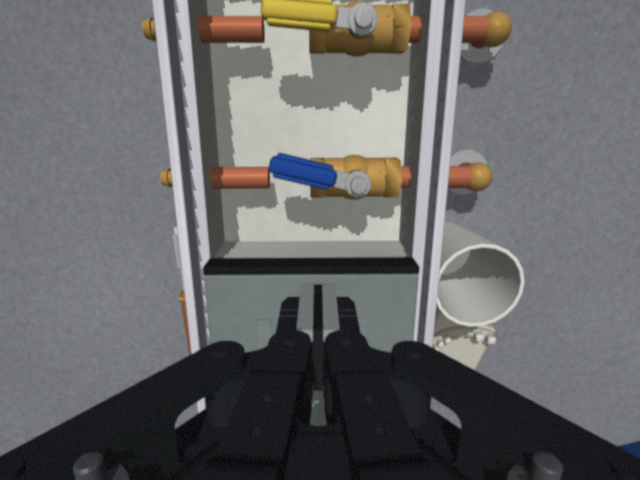

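View pics/sc3.png

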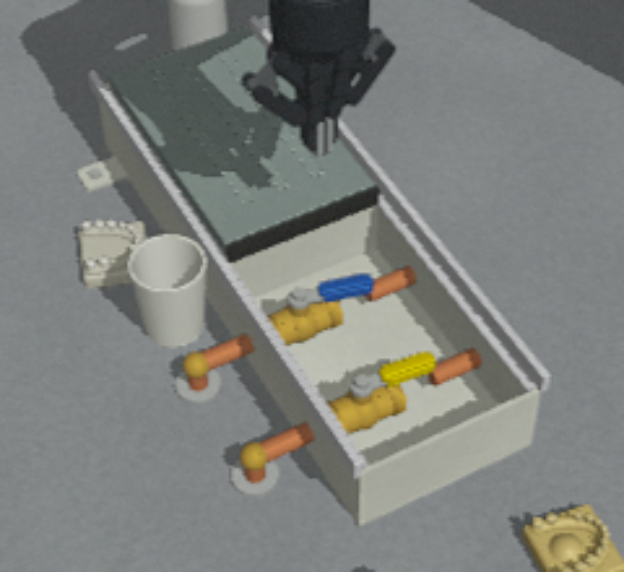

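The cover is over the roof, and both valves lie open. In the wrist view the yellow nut is at ~(359,18), its handle tip at ~(264,11), the blue nut at (358,184), its tip at (271,165), and the strip's top edge at row ~272.

Run:
```python
from h import *
d=pickle.load(open("c3.pkl","rb"));c=d["wrist"];b=np.load("box.npy")
q={}
for n,uv,z in(("Ynut",(359,19),.07),("Ytip",(264,11),.066),("Yroot",(336,13),.066),("Bnut",(358,184),.07),("Btip",(271,165),.066),("Broot",(335,176),.066),("stripTopL",(205,272),.098),("stripTopR",(418,272),.098),("stripBotL",(206,260),.078),("FrontRunTop",(153,0),.096)):
    q[n]=inB(b,px2w(c,uv,z));print(n,q[n].round(4))
import math
for k in "YB":
    v=q[k+"tip"]-q[k+"nut"];print(k,math.atan2(v[1],-v[0]),np.hypot(*v[:2]))
    v=q[k+"tip"]-q[k+"root"];print(k,math.atan2(v[1],-v[0]))
```

```text
Ynut [0.0306 0.0406 0.07  ]
Ytip [-0.0309  0.046   0.066 ]
Yroot [0.0159 0.0449 0.066 ]
Bnut [ 0.0332 -0.0668  0.07  ]
Btip [-0.0298 -0.0535  0.066 ]
Broot [ 0.0167 -0.0615  0.066 ]
stripTopL [-0.0749 -0.1235  0.098 ]
stripTopR [ 0.0741 -0.1241  0.098 ]
stripBotL [-0.0794 -0.1223  0.078 ]
FrontRunTop [-0.0912  0.0448  0.096 ]
Y 0.08668878465929748 0.06178485744815512
Y 0.022409586733595204
B 0.20738327768881187 0.06445383658184377
B 0.17135651588835138
```

Run:
```python
from h import *
b=np.load("box.npy");p,r,o=pose();psi0=np.pi/2+b[2]
p,r=plan(p,r,[(B(b,(-.007,0,.15)),psi0,3),(B(b,(-.007,0,.062)),psi0,4)])
print(p,inB(b,p))
```

```text
0 [0.61, -0.04, 0.35] [0.0, 0.0, 0.0]
1 [0.61, -0.05, 0.35] [0.0, 0.0, 0.0]
2 [0.61, -0.04, 0.35] [0.0, 0.0, 0.0]
3 [0.0, 0.0, 0.44] [0.0, 0.0, 0.0]
4 [0.0, 0.0, 0.44] [0.0, 0.0, 0.0]
5 [0.0, 0.0, 0.44] [0.0, 0.0, 0.0]
6 [0.0, 0.0, 0.44] [0.0, 0.0, 0.0]
[0.5742163  0.10899704 0.06204014] [-6.85981316e-03 -9.19996339e-05  6.20401406e-02]
```

Call:
drive_tool([
  {"slide": [0.61,-0.05,0.35],"delta_rot": [0,0,0],"hand": 0},
  {"slide": [0.61,-0.05,0.35],"delta_rot": [0,0,0],"hand": 0},
  {"slide": [0.61,-0.05,0.35],"delta_rot": [0,0,0],"hand": 0},
  {"slide": [0,0,0],"delta_rot": [0,0,0],"hand": 0},
  {"slide": [0,0,0],"delta_rot": [0,0,0],"hand": 0},
])

```text
time_s: 8.62
eef_pos: [0.5733, 0.1089, 0.1499]
eef_rot: [-0.0, 0.757, 0.653, -0.001]
wrist_force: [-0.2, -0.1, 0.7]
opening: 0.001
```

Run:
```python
from h import *
from bench import ctrl
import cv2
b=np.load("box.npy");p,r,o=pose();print(o["time_s"],inB(b,p),r.as_matrix().round(3).tolist())
c=ctrl.camera("wrist");pickle.dump(c,open("c4.pkl","wb"))
cv2.imwrite("pics/wrist4.png",c["frame"][:,:,::-1])
for n,x in(("nut",(.035,.045,.07)),("tip",(-.032,.045,.066)),("bnut",(.035,-.065,.07))):print(n,w2px(c,B(b,x)))
```

```text
8.625 [-0.00779038 -0.00037752  0.14990398] [[0.146, 0.989, -0.002], [0.989, -0.146, -0.001], [-0.001, -0.002, -1.0]]
nut [395.31462577 166.38726296]
tip [277.75507566 165.40515126]
bnut [385.39592752 336.9563178 ]
```

View pics/wrist4.png

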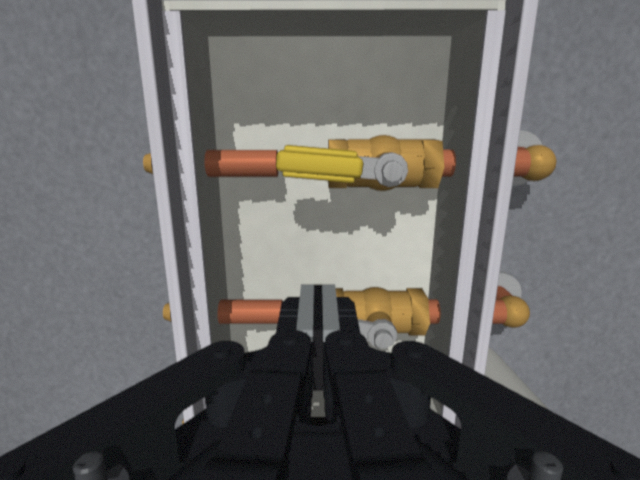

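The nut shows at (391,171), against (395,166) predicted, so I'll put the pivot at (0.033, 0.043). The lever is at ~0.08 rad. Lower between the levers.

Call:
drive_tool([
  {"slide": [0,0,0.44],"delta_rot": [0,0,0],"hand": 0},
  {"slide": [0,0,0.44],"delta_rot": [0,0,0],"hand": 0},
  {"slide": [0,0,0.44],"delta_rot": [0,0,0],"hand": 0},
  {"slide": [0,0,0.42],"delta_rot": [0,0,0],"hand": 0},
  {"slide": [0,0,0],"delta_rot": [0,0,0],"hand": 0},
])

```text
time_s: 9.3
eef_pos: [0.5727, 0.1082, 0.0626]
eef_rot: [-0.001, 0.758, 0.653, -0.001]
wrist_force: [0.1, 0.7, 0.3]
opening: -0.0
```

Run:
```python
from h import *
b=np.load("box.npy");p,r,o=pose();psi0=np.pi/2+b[2];print(o["time_s"],inB(b,p),o["wrist_force"])
piv=np.array([.033,.043])
def tgt(th,d=.020,rho=.042):
    u=np.array([-np.cos(th),np.sin(th)]);n=np.array([np.sin(th),np.cos(th)])
    return B(b,[*(piv+rho*u-d*n),.062]),psi0-th
w=[(*tgt(0.08),3)]+[(*tgt(t),1) for t in np.linspace(.08,1.571,16)[1:]]
p,r=plan(p,r,w);print(inB(b,p))
```

```text
9.3 [-0.00828628 -0.00108299  0.06258649] [0.08747531 0.67348205 0.27989648]
0 [0.18, -0.01, 0.0] [0.0, 0.0, 0.008]
1 [0.19, -0.02, 0.01] [-0.001, 0.0, 0.009]
2 [0.18, -0.03, 0.0] [0.0, 0.0, 0.008]
3 [0.08, -0.03, 0.0] [0.0, 0.0, 0.032]
4 [0.09, -0.04, 0.0] [0.0, 0.0, 0.032]
5 [0.08, -0.03, 0.0] [0.0, 0.0, 0.031]
6 [0.09, -0.04, 0.0] [0.0, 0.0, 0.032]
7 [0.08, -0.04, 0.0] [0.0, 0.0, 0.032]
8 [0.09, -0.03, 0.0] [0.0, 0.0, 0.031]
9 [0.09, -0.04, 0.0] [0.0, 0.0, 0.032]
10 [0.08, -0.03, 0.0] [0.0, 0.0, 0.031]
11 [0.09, -0.04, 0.0] [0.0, 0.0, 0.032]
12 [0.08, -0.03, 0.0] [0.0, 0.0, 0.032]
13 [0.09, -0.04, 0.0] [0.0, 0.0, 0.031]
14 [0.08, -0.03, 0.0] [0.0, 0.0, 0.032]
15 [0.09, -0.04, 0.0] [0.0, 0.0, 0.032]
16 [0.08, -0.04, 0.0] [0.0, 0.0, 0.031]
17 [0.09, -0.03, 0.0] [0.0, 0.0, 0.032]
[0.01312326 0.08497291 0.06203315]
```

Call:
drive_tool([
  {"slide": [0.18,-0.01,0],"delta_rot": [0,0,0.008],"hand": 0},
  {"slide": [0.19,-0.02,0],"delta_rot": [0,0,0.009],"hand": 0},
  {"slide": [0.18,-0.03,0],"delta_rot": [0,0,0.008],"hand": 0},
  {"slide": [0.08,-0.03,0],"delta_rot": [0,0,0.032],"hand": 0},
  {"slide": [0.09,-0.04,0],"delta_rot": [0,0,0.032],"hand": 0},
])

```text
time_s: 9.93
eef_pos: [0.5756, 0.144, 0.0657]
eef_rot: [0.002, 0.842, 0.54, -0.0]
wrist_force: [-1.4, -7.3, 2.8]
opening: 0.0
```

Call:
drive_tool([
  {"slide": [0.08,-0.03,0],"delta_rot": [0,0,0.031],"hand": 0},
  {"slide": [0.09,-0.04,0],"delta_rot": [0,0,0.032],"hand": 0},
  {"slide": [0.08,-0.04,0],"delta_rot": [0,0,0.032],"hand": 0},
  {"slide": [0.09,-0.03,0],"delta_rot": [0,0,0.031],"hand": 0},
  {"slide": [0,0,0],"delta_rot": [0,0,0],"hand": 0},
])

```text
time_s: 10.55
eef_pos: [0.5789, 0.1623, 0.0657]
eef_rot: [0.001, 0.931, 0.365, 0.0]
wrist_force: [-1.7, -5.5, 2.6]
opening: 0.004
```

Run:
```python
from h import *
from bench import ctrl
import cv2
b=np.load("box.npy");p,r,o=pose();print(o["time_s"],inB(b,p),o["wrist_force"],np.pi/2+b[2]-np.arctan2(*r.as_matrix()[[1,0],0]),o["q"])
c=ctrl.camera("wrist");pickle.dump(c,open("c5.pkl","wb"))
cv2.imwrite("pics/wrist5.png",c["frame"][:,:,::-1])
```

```text
10.55 [-0.01011923  0.05329312  0.06570367] [-1.72550018 -5.54311283  2.56200783] 0.6759311180349244 [ 0.07729591  0.43068082  1.65305267 -0.00255043  1.05655934  0.90287371]
```

View pics/wrist5.png

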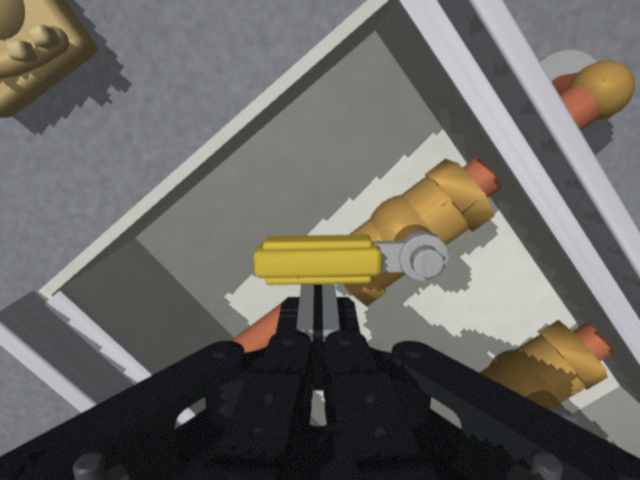

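The lever follows the fingertips, flank flat against them, now at ~0.68 rad with ~6 N. The tool sits 3 mm high, so I'll bring it down as I go.

Run:
```python
from h import *
b=np.load("box.npy");p,r,o=pose();psi0=np.pi/2+b[2];print(o["time_s"],inB(b,p),o["wrist_force"])
piv=np.array([.033,.043])
def tgt(th,d=.019,rho=.042):
    u=np.array([-np.cos(th),np.sin(th)]);n=np.array([np.sin(th),np.cos(th)])
    return B(b,[*(piv+rho*u-d*n),.0615]),psi0-th
w=[(*tgt(t),1) for t in np.linspace(.68,1.571,10)]
p,r=plan(p,r,w);print(inB(b,p))
```

```text
10.6 [-0.01009665  0.05328463  0.06570161] [-1.98349272 -4.68804177  3.28036664]
0 [0.0, -0.04, 0.08] [0.001, 0.0, 0.002]
1 [0.09, -0.03, 0.0] [0.0, 0.0, 0.031]
2 [0.08, -0.04, 0.0] [0.0, 0.0, 0.032]
3 [0.09, -0.03, 0.0] [0.0, 0.0, 0.031]
4 [0.08, -0.03, 0.0] [0.0, 0.0, 0.032]
5 [0.09, -0.04, 0.0] [0.0, 0.0, 0.031]
6 [0.08, -0.03, 0.0] [0.0, 0.0, 0.032]
7 [0.09, -0.03, 0.0] [0.0, 0.0, 0.031]
8 [0.08, -0.04, 0.0] [0.0, 0.0, 0.032]
9 [0.09, -0.03, 0.0] [0.0, 0.0, 0.031]
[0.01424532 0.08497278 0.06168763]
```

Call:
drive_tool([
  {"slide": [0,-0.04,0.07],"delta_rot": [0,0,0.002],"hand": 0},
  {"slide": [0.09,-0.03,0],"delta_rot": [0,0,0.031],"hand": 0},
  {"slide": [0.08,-0.04,0],"delta_rot": [0,0,0.032],"hand": 0},
  {"slide": [0.09,-0.03,0],"delta_rot": [0,0,0.031],"hand": 0},
  {"slide": [0.08,-0.03,0],"delta_rot": [0,0,0.032],"hand": 0},
])

```text
time_s: 11.22
eef_pos: [0.59, 0.1783, 0.0649]
eef_rot: [0.002, 0.985, 0.17, 0.003]
wrist_force: [-4.7, -7.6, 15.5]
opening: 0.002
```

Run:
```python
from h import *
b=np.load("box.npy");p,r,o=pose();psi0=np.pi/2+b[2];print(o["time_s"],inB(b,p),o["wrist_force"],psi0-np.arctan2(*r.as_matrix()[[1,0],0]))
```

```text
11.225 [-0.00153131  0.0707676   0.06491357] [-4.6906572  -7.59614567 15.48169827] 1.0805970364248754
```

Vertical force is up at 15 N, so something under or on the fingertips blocks them at z ≈ 0.065. Ease up and look.

Call:
drive_tool([
  {"slide": [0,0,-0.07],"delta_rot": [0,0,0],"hand": 0},
  {"slide": [0,0,0],"delta_rot": [0,0,0],"hand": 0},
  {"slide": [0,0,0],"delta_rot": [0,0,0],"hand": 0},
  {"slide": [0,0,0],"delta_rot": [0,0,0],"hand": 0},
  {"slide": [0,0,0],"delta_rot": [0,0,0],"hand": 0},
])

```text
time_s: 11.85
eef_pos: [0.5866, 0.1804, 0.0635]
eef_rot: [-0.0, 0.985, 0.172, -0.0]
wrist_force: [0.4, -0.7, -0.2]
opening: 0.002
```

Run:
```python
from h import *
from bench import ctrl
import cv2
b=np.load("box.npy");p,r,o=pose();psi0=np.pi/2+b[2];print(o["time_s"],inB(b,p),o["wrist_force"],psi0-np.arctan2(*r.as_matrix()[[1,0],0]))
for n in("wrist","scene"):
    c=ctrl.camera(n);f=c["frame"][:,:,::-1]
    if n=="scene":f=cv2.resize(f[170:330,260:440],None,fx=3.6,fy=3.6,interpolation=cv2.INTER_CUBIC)
    cv2.imwrite(f"pics/{n}6.png",f)
```

```text
11.85 [-0.0051153   0.07233211  0.06351216] [ 0.35128661 -0.72635153 -0.19253444] 1.0762454766744172
```

View pics/scene6.png

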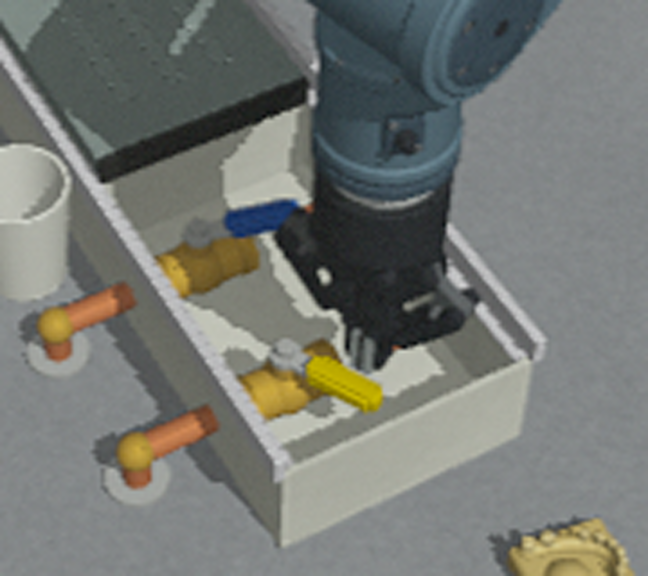

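View pics/wrist6.png

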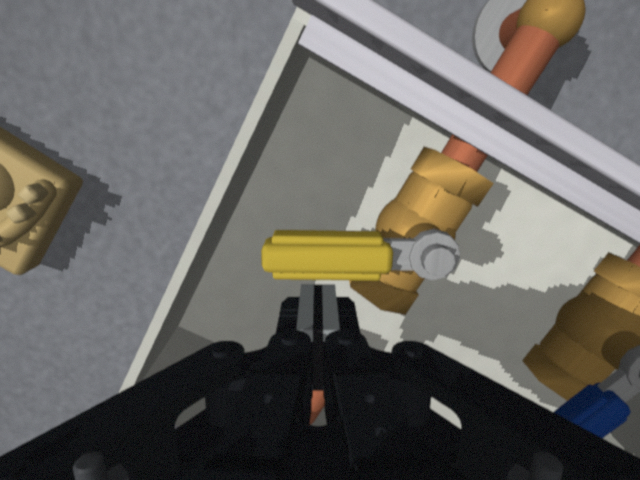

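Unloaded now: z = 0.0635, no force, and the fingertips are just behind the lever's flank (rows 278–285). The blue lever is untouched. Carry on from here.

Run:
```python
from h import *
b=np.load("box.npy");p,r,o=pose();psi0=np.pi/2+b[2]
piv=np.array([.033,.043])
def tgt(th,d=.019,rho=.042):
    u=np.array([-np.cos(th),np.sin(th)]);n=np.array([np.sin(th),np.cos(th)])
    return B(b,[*(piv+rho*u-d*n),.0632]),psi0-th
w=[(*tgt(1.08),2)]+[(*tgt(t),1) for t in np.linspace(1.08,1.571,7)[1:]]
p,r=plan(p,r,w);print(inB(b,p))
```

```text
0 [0.01, 0.02, 0.0] [0.0, 0.0, 0.001]
1 [0.0, 0.02, 0.01] [0.0, 0.0, 0.0]
2 [0.07, -0.03, 0.0] [0.0, 0.0, 0.026]
3 [0.07, -0.03, 0.0] [0.0, 0.0, 0.026]
4 [0.07, -0.03, 0.0] [0.0, 0.0, 0.026]
5 [0.07, -0.03, 0.0] [0.0, 0.0, 0.026]
6 [0.07, -0.03, 0.0] [0.0, 0.0, 0.026]
7 [0.07, -0.02, 0.0] [0.0, 0.0, 0.026]
[0.01380463 0.08475325 0.06305789]
```

Call:
drive_tool([
  {"slide": [0.04,0.03,0],"delta_rot": [0,0,0.001],"hand": 0},
  {"slide": [0.07,-0.03,0],"delta_rot": [0,0,0.026],"hand": 0},
  {"slide": [0.07,-0.03,0],"delta_rot": [0,0,0.026],"hand": 0},
  {"slide": [0.07,-0.03,0],"delta_rot": [0,0,0.026],"hand": 0},
  {"slide": [0,0,0],"delta_rot": [0,0,0],"hand": 0},
])

```text
time_s: 12.58
eef_pos: [0.5968, 0.1864, 0.0633]
eef_rot: [0.0, 0.999, 0.049, -0.002]
wrist_force: [-4.6, -1.5, 3.5]
opening: 0.0
```

Run:
```python
from h import *
b=np.load("box.npy");p,r,o=pose();psi0=np.pi/2+b[2];print(o["time_s"],inB(b,p),o["wrist_force"],psi0-np.arctan2(*r.as_matrix()[[1,0],0]))
```

```text
12.575 [0.0040336  0.07984528 0.06329258] [-4.63330506 -1.46378385  3.52301778] 1.3253016800911104
```

Call:
drive_tool([
  {"slide": [0.07,-0.03,0],"delta_rot": [0,0,0.026],"hand": 0},
  {"slide": [0.07,-0.03,0],"delta_rot": [0,0,0.026],"hand": 0},
  {"slide": [0.07,-0.02,0],"delta_rot": [0,0,0.026],"hand": 0},
  {"slide": [0.03,0,0],"delta_rot": [0,0,0],"hand": 0},
  {"slide": [0,0,0],"delta_rot": [0,0,0],"hand": 0},
])

```text
time_s: 13.2
eef_pos: [0.6083, 0.1912, 0.0632]
eef_rot: [-0.0, 0.997, -0.073, -0.002]
wrist_force: [-6.9, 2.3, 2.9]
opening: -0.001
```

Run:
```python
from h import *
from bench import ctrl
import cv2
b=np.load("box.npy");p,r,o=pose();psi0=np.pi/2+b[2];print(o["time_s"],inB(b,p),o["wrist_force"],psi0-np.arctan2(*r.as_matrix()[[1,0],0]))
c=ctrl.camera("wrist");cv2.imwrite(f"pics/wrist7.png",c["frame"][:,:,::-1])
```

```text
13.2 [0.01467965 0.08620925 0.06323943] [-6.88678642  2.30396901  2.91126187] 1.5694339169434723
```

View pics/wrist7.png

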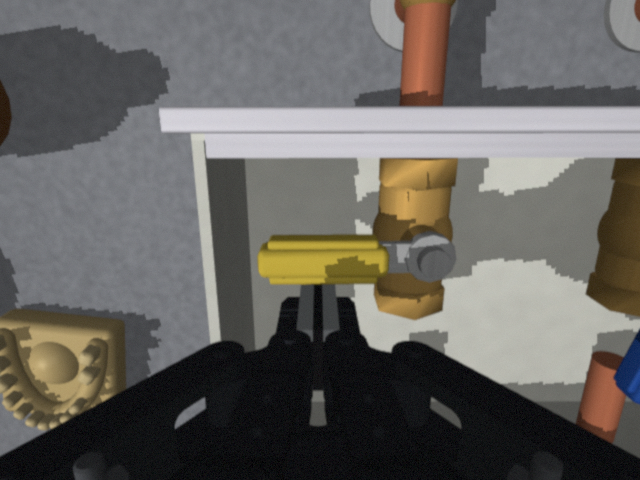

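The lever is almost across its pipe, but the force (~7 N) shows no stop yet. Push on in small steps.

Call:
drive_tool([
  {"slide": [0.03,0,0],"delta_rot": [0,0,0],"hand": 0},
  {"slide": [0.03,0,0],"delta_rot": [0,0,0],"hand": 0},
  {"slide": [0.02,0,0],"delta_rot": [0,0,0],"hand": 0},
  {"slide": [0,0,0],"delta_rot": [0,0,0],"hand": 0},
  {"slide": [0,0,0],"delta_rot": [0,0,0],"hand": 0},
])

```text
time_s: 13.88
eef_pos: [0.609, 0.1912, 0.0629]
eef_rot: [0.0, 0.997, -0.073, -0.006]
wrist_force: [-17.3, 2.3, 11.1]
opening: -0.001
```

Run:
```python
from h import *
b=np.load("box.npy");p,r,o=pose();print(o["time_s"],inB(b,p),o["wrist_force"])
```

```text
13.875 [0.01539188 0.08632761 0.06294503] [-17.32985366   2.30648108  11.11838673]
```

Force went to 17 N with almost no motion: the lever is on its stop. Retreat from the flank, lift straight up and check.

Call:
drive_tool([
  {"slide": [-0.25,0,0],"delta_rot": [0,0,0],"hand": 0},
  {"slide": [-0.25,0,0],"delta_rot": [0,0,0],"hand": 0},
  {"slide": [0,0,-0.6],"delta_rot": [0,0,0],"hand": 0},
  {"slide": [0,0,-0.9],"delta_rot": [0,0,0],"hand": 0},
  {"slide": [0,0,-0.9],"delta_rot": [0,0,0],"hand": 0},
])

```text
time_s: 14.5
eef_pos: [0.5888, 0.1935, 0.1848]
eef_rot: [0.0, 0.997, -0.074, -0.0]
wrist_force: [0.1, 0.4, -0.2]
opening: 0.002
```

Call:
drive_tool([
  {"slide": [-0.8,0,-0.2],"delta_rot": [0,0,0],"hand": 0},
  {"slide": [-0.8,0,-0.2],"delta_rot": [0,0,0],"hand": 0},
  {"slide": [0,0,0],"delta_rot": [0,0,0],"hand": 0},
  {"slide": [0,0,0],"delta_rot": [0,0,0],"hand": 0},
  {"slide": [0,0,0],"delta_rot": [0,0,0],"hand": 0},
])

```text
time_s: 15.12
eef_pos: [0.5109, 0.2051, 0.2035]
eef_rot: [0.0, 0.997, -0.074, 0.0]
wrist_force: [-0.3, -0.1, -0.2]
opening: 0.001
```

Run:
```python
from h import *
from bench import ctrl
import cv2
b=np.load("box.npy");p,r,o=pose();print(o["time_s"],inB(b,p),o["wrist_force"])
d={}
for n in ("wrist","scene","top"):
    c=ctrl.camera(n);d[n]=c
    cv2.imwrite(f"pics/{n}8.png",c["frame"][:,:,::-1])
pickle.dump(d,open("c8.pkl","wb"))
```

```text
15.125 [-0.08363695  0.08556024  0.20349085] [-0.2738711  -0.08735389 -0.21248135]
```

View pics/wrist8.png

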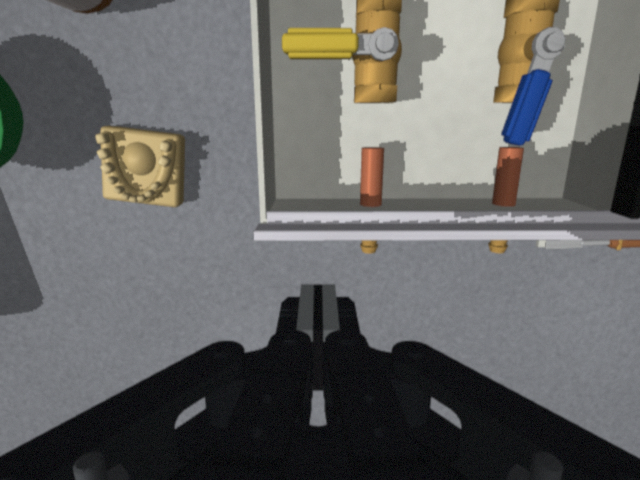

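View pics/scene8.png

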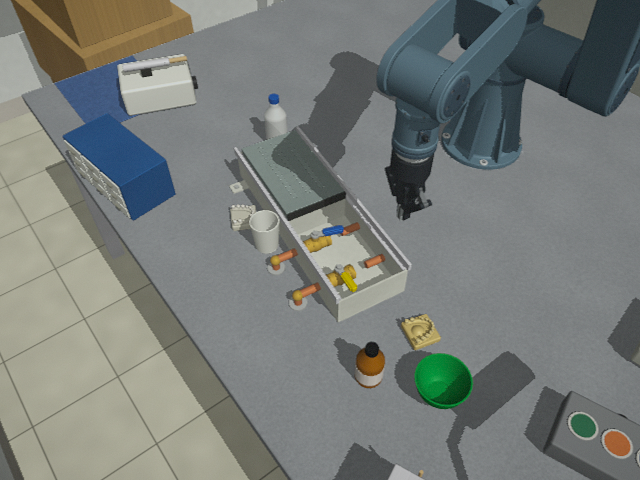

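Wrist view: the yellow handle runs level from the nut (382,43) to its tip (284,43), square across its pipe. Blue runs from its nut (549,42) to its tip (515,140). Measure both, and the cover.

Run:
```python
from h import *
import math,cv2
d=pickle.load(open("c8.pkl","rb"));c=d["wrist"];b=np.load("box.npy")
q={n:inB(b,px2w(c,uv,z)) for n,uv,z in(("Yn",(382,43),.07),("Yt",(284,43),.066),("Bn",(549,42),.07),("Bt",(515,140),.066))}
for k in "YB":
    v=q[k+"t"]-q[k+"n"];print(k,q[k+"n"],math.atan2(v[1],-v[0]),np.hypot(*v[:2]))
f=d["top"]["frame"][180:320,230:490,::-1]
cv2.imwrite("pics/tc8.png",cv2.resize(f,None,fx=3,fy=3,interpolation=cv2.INTER_CUBIC))
a=pickle.load(open("c0.pkl","rb"))
print("expected strip px (top, crop x3) if fully open:",[((w2px(d["top"],B(b,(x,-.119,.098)))-[230,180])*3).round(0) for x in(-.076,.076)])
```

```text
Y [0.03289921 0.0440136  0.07      ] 1.5811268019430291 0.06347387243339703
B [ 0.03344757 -0.06355687  0.07      ] 0.1749695151286254 0.06277211760490903
expected strip px (top, crop x3) if fully open: [array([362., 304.]), array([391., 116.])]
```

View pics/tc8.png

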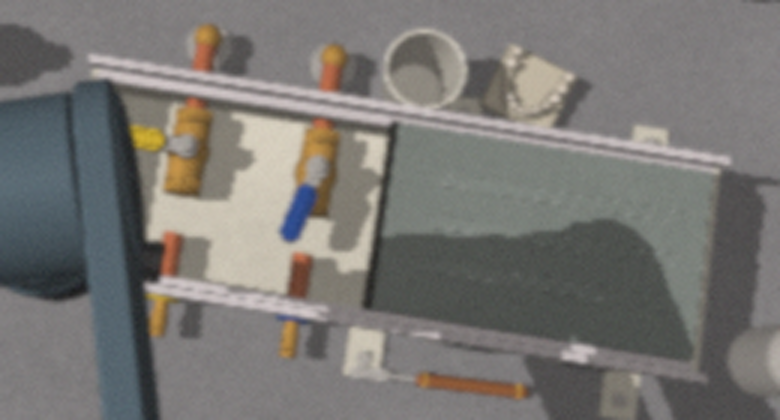

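The cover is at its stop (strip slightly beyond the predicted position, within the known top-camera offset), yellow is at 1.58 rad and blue is unchanged. Handing in.

```bash
python3 -c "
from bench import ctrl
print(ctrl.hand_in())"
```

```text
the job is handed in; nothing more can be done
None
```

I slid the cover to the right with shut fingertips until it hit its stop. Then I pushed the yellow lever (left valve) clockwise until it was shut, keeping the fingers closed throughout. The job was handed in at about 15 s of the 51 s.

**Last checks:**
- **Cover:** when it stopped, the force rose from about 4 N to 12 N with its end face at box y ≈ -0.12 m, where fully open should put it. It was still there in the final pictures.
- **Yellow lever:** it measures 1.58 rad by the wrist camera, square across its pipe. At the stop the force rose to 17 N with almost no motion.
- **Blue lever:** it reads about 0.17 rad, the same as before within reading error (0.17–0.21).
- **Other objects:** none look moved in the final pictures; I compared these by eye only.
- **Robot:** it stands clear and the wrist reads about zero force.

**What disagreed:**
- **Box position:** the top and scene cameras put the box about 8 mm apart. I used the combined fit, which the wrist camera confirmed within about 2–3 mm. In the last top picture the strip shows a few millimetres off the predicted line, in line with this.
- **Lever push:** partway through, the upward force on the fingers reached 15 N after I lowered the tool a few millimetres. I eased off and finished the push from there; I did not find the cause.

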